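Solvent pot over to the next station on the transfer slide

TASK

Bring the carriage of the transfer slide up against the stand, then push the wide solvent pot that is on the stand across until it stands wholly on the carriage's deck: slide it, do not lift it, and do not let it tip. Then move the carriage, with the pot standing on it, all the way out to its far stop and let go; leave the slim bottle standing where it is on the stand.

Things in the scene. Friction and masses are not known exactly. Their poses are not given: they have to be found in the camera images.
- transfer_slide: Bare metal slide fixed to the bench, base 170 x 420 mm. Origin: centre of its underside. y runs along its rails: +y to the stand, -y to the far stop (low dark bar); at yaw 0 +x points away from the robot. The stand is a solid flat-topped block, x -80 to 80 mm, y 70 to 210 mm, top 45 mm above the bench; the carriage runs in line with it.
- stand_top (a point): Centre of the stand's flat top, 45 mm above the bench; axes as the transfer slide.
- carriage (a joint): Position of the carriage on its rails (m): 0 = up against the stand (1.5 mm gap), growing as the carriage moves away from the stand in the slide's -y direction, 0.13 = against its far stop. It stays where it is left; moving it takes about 6 N of push plus 8 N per m/s.
- deck (a point): Centre of the top face of the carriage's flat steel deck; axes as the transfer slide; moves with the carriage. Deck 160 mm (x) by 130 mm (y), top 44 mm above the bench (1 mm below the stand's). Its -y end has a lip 6 mm high, 5 mm thick; the other sides are open, so the pot slides on from the stand at the +y end.
- handle_top (a point): Centre of the top of the carriage's handle: an upright black round post, 16 mm thick, on a bracket outside the deck's robot-side edge (125 mm in -x, 30 mm in -y from the deck centre). Its top is 122 mm above the bench, the upper 70 mm are free: pinch it from above or push it. Moves with the carriage.
- solvent_pot: The wide round pot: whitish, 61 mm in diameter, 128 mm tall, press disc on top, about 0.2 kg, loose. Origin: centre of its underside; z up. Starts on the stand (not the one fixed at the back right), in its near or far half, beside the slim bottle. Pushed high it tips: push within about 30 mm of its foot, the tool leaning about 35 to 40 degrees back so that the gripper clears the pot's top.
- flux_bottle: The slim bottle with a thin spout: amber-yellow, 34 mm in diameter, 100 mm tall, loose, light. Origin: centre of its underside; z up. It starts on the stand, in the half without the pot, the two axes about 80 mm apart, and stays there.

How it is judged:
By the outcome, as a careful person would: the job done as asked, in the order asked, and still so for the second after the job is handed in, with the robot touching nothing.
It also fails if it takes over 64 s, if anything falls off the work surface, if the arm or the gripper's body presses on something with over 40 N, if the wrist force passes 120 N, or if a joint passes its speed limit or range.

ROBOT

A 6-joint arm with a two-finger parallel gripper is mounted at the origin on a cart in front of the work surface, level with it; the furniture and walls round the work are solid. World frame = base frame: x ahead of the robot, y to its left, z up, the work surface at z = 0. Lengths are in m, angles in rad, forces in N, time in s.
With the tool pointing down it reaches from about 0.3 to 0.775 m from the base axis. Payload 14.6 kg.
Tool frame: the origin (TCP) lies between the finger pads; the fingertips stand ctrl.tip_extent ahead of it and the grasp point (between the pads) lies 3 mm ahead of it (ctrl.tip_extent is the distance from the TCP to the fingertips, in m); z points along the fingers, y is the line along which they close (so a half turn about z gives the same grasp; the last joint's range is limited). The gripper opens to 94 mm and grips with 3 to 60 N. Pads are 16 mm wide; open, the fingers measure 119 mm over their backs; the gripper's body (75 mm by 177 mm) begins 78 mm behind the grasp point.
Start: joints at [1.108, 0.3, 1.521, -0, 1.321, -0.067], TCP at [0.212, 0.507, 0.227] pointing down, gripper open.
Joint ranges: [-3.03, 3.03], [-0.79, 2.21], [0.23, 2.52], [-1.04, 4.18], [0, 3.07], [-2.55, 2.55]. Speed limits (rad/s): [2.22, 2.22, 2.57, 3.14, 3.14, 3.14].

INTERFACE

Orientations are given as [roll, pitch, yaw] about the fixed x, y, z axes, in that order (R = Rz(yaw) Ry(pitch) Rx(roll)).
In Python, from station import ctrl gives the robot as it stands.
- The arm moves only by the shell command python3 shift.py 'ROWS' [OPENING] [FORCE]. ROWS is one flat JSON list of numbers that holds 1 to 10 rows one after another, with no inner brackets; each row has 6 numbers: dx, dy, dz in shares of the most that a row can go, 1 being 50 mm, then a rotation vector rx, ry, rz in shares of 2 rad (1.0 is 2 rad); each row shifts and turns the commanded pose from where the row before left it, along the tool's axes as they then stand; what a row does not reach is not made up. A row lasts 1/10 s, in which the tool goes at most 0.05 m and 0.15 rad, less where a joint would pass 70% of its speed; a pose out of reach is approached as far as the arm can. OPENING is the finger opening in m, set as the command begins (- or left out keeps the last). The fingers move at their own pace and stop on an object; FORCE is the grip in N (left out, the last holds). Time passes only in rows, so rows that do not move let the fingers close. It prints the time, the measured TCP pose, the force, the opening and the grip force at its end. Shift and turn numbers lie between -1 and 1, and a call with a number outside is refused. Input that does not fit is refused with a message, and nothing moves.
- ctrl.get_obs(): the state, without advancing time (a new reading comes with each control period).
- ctrl.camera(name): name is "scene" or "top"; returns a dict with "pixels" (384x512x3 uint8, blue, green, red), "fx", "fy", "cx", "cy" (pixels), "k1" (the pictures are not rectified: a ray, as slopes to the right and down, at radius r is drawn at 1 + k1 r^2 times it, then the intrinsics apply), "extrinsics" (4x4, takes a point from camera to world coordinates). Camera axes: x right, y up, looking along -z (the intrinsics and any distortion apply to the point x, -y, -z); pixel columns grow to the right and rows downward; lengths in m; the calibration is good to about 2 mm. A picture is of the moment at which its call begins. There is no depth.
- ctrl.hand_in(): hands the job in; it is judged then, once.
The state is a dict: "time_s": time; "qpos": joint angles; "joint_vel": joint speeds; "tau": joint torques, N m; "ee_pos": TCP position; "eef_rot": TCP orientation; "force": force on the tool from outside, world axes, zero at the start; "moment": the same for the moment, N m; "grip_width": finger opening in m; "grip_force": force on a finger pad.
Only numpy, scipy, OpenCV 4.12 (cv2) and the standard library are available. Lean on these libraries where they do the work, as an engineer would, in place of code of your own. Each camera call takes 0.05 s, during which the arm holds its last target. There are 200 camera calls.

## Working session

There is one attempt and no reset: what is moved stays moved. The work goes in short steps, Python scripts to look and compute and a shell command to move; the robot and the scene stay as the last step left them, time stands still between calls to the robot, and variables do not carry over. Pictures are saved under pics/ and viewed, at most 10 in all, crops included, and the job is handed in when it is done.

```bash
ls; mkdir -p pics; python3 - <<'E'
from station import ctrl
import cv2,numpy as np
print(ctrl.get_obs(), ctrl.tip_extent)
for n in ("scene","top"):
    c=ctrl.camera(n); cv2.imwrite(f"pics/{n}0.png",c["pixels"]); np.save(f"{n}0.npy",{k:v for k,v in c.items()},allow_pickle=True)
    print(n,{k:v for k,v in c.items() if k!="pixels"})
E
```

```text
pics
shift.py
station.py
{'time_s': 0.0, 'qpos': array([ 1.10840941e+00,  3.00466393e-01,  1.52158555e+00,  2.11881567e-05,
        1.32070292e+00, -6.65935664e-02]), 'joint_vel': array([-0.00053573, -0.00030374, -0.00129671,  0.00154889, -0.00029875,
        0.00023216]), 'tau': array([-3.58776102e-03, -5.31799579e+01, -3.52743924e+01,  7.07046990e-02,
        2.43104144e-02, -7.24425627e-05]), 'ee_pos': array([0.21193464, 0.50726705, 0.22688701]), 'eef_rot': array([-3.14043438e+00, -9.78159610e-05,  2.74579399e+00]), 'force': array([-0.3610096 , -0.19222892, -0.70061673]), 'moment': array([-0.01631492, -0.01191169,  0.01592912]), 'grip_force': 0.0, 'grip_width': 0.09355162579569147} 0.022
scene {'fx': 447.22728837641876, 'fy': 447.22728837641876, 'cx': 252.05453942831934, 'cy': 189.60246612805537, 'k1': -0.05026320466463765, 'extrinsics': array([[ 0.93561548,  0.26824621, -0.22949433,  0.31572628],
       [-0.35263647,  0.74048812, -0.57212312, -0.4076876 ],
       [ 0.01646797,  0.61621531,  0.78740554,  0.77599739],
       [ 0.        ,  0.        ,  0.        ,  1.        ]])}
top {'fx': 390.9968616999379, 'fy': 390.9968616999379, 'cx': 263.59979952651054, 'cy': 196.1738714294536, 'k1': -0.0845432665170137, 'extrinsics': array([[ 0.04227318,  0.97448202, -0.22044902,  0.35511138],
       [-0.99909672,  0.04218633, -0.00510402,  0.07469123],
       [ 0.00432616,  0.22046566,  0.97538514,  0.94880592],
       [ 0.        ,  0.        ,  0.        ,  1.        ]])}
```

View pics/scene0.png

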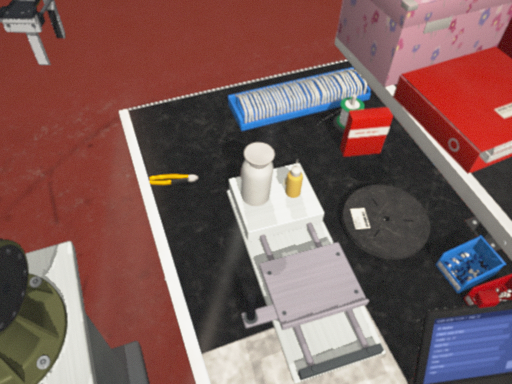

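View pics/top0.png

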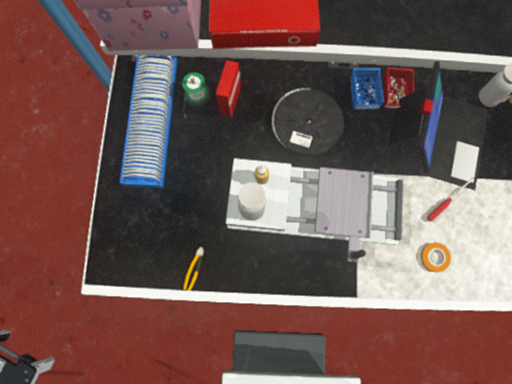

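Scene: slide with the stand at (275,200); the wide pot stands at (257,175) on the near half, the bottle at (294,182) on the far half. The carriage is partway out, handle at (250,318). Top view: stand (258,195), pot (252,200), deck (343,202), handle (357,254). Next I'll enlarge crops to pick corners.

```bash
cat > h.py <<'E'
import numpy as np,cv2
def load(n): return np.load(n+".npy",allow_pickle=True).item()
def proj(c,P):
    P=np.atleast_2d(P); E=np.linalg.inv(c["extrinsics"]); q=P@E[:3,:3].T+E[:3,3]
    s=np.c_[q[:,0],-q[:,1]]/-q[:,2:3]; s=s*(1+c["k1"]*(s**2).sum(1,keepdims=True))
    return s*[c["fx"],c["fy"]]+[c["cx"],c["cy"]]
def slide(p,L):  # p=x,y,yaw ; local points
    L=np.atleast_2d(L); a=p[2]; R=np.array([[np.cos(a),-np.sin(a),0],[np.sin(a),np.cos(a),0],[0,0,1]])
    return L@R.T+[p[0],p[1],0]
E
python3 - <<'E'
from h import *
for n,(x0,y0,x1,y1),s in (("top",(215,150,415,270),4),("scene",(220,135,390,380),2.4)):
    im=load(n+"0")["pixels"][y0:y1,x0:x1]; im=cv2.resize(im,None,fx=s,fy=s,interpolation=cv2.INTER_CUBIC)
    for v in range((x0+19)//20*20,x1,20): cv2.putText(im,str(v),(int((v-x0)*s),8),0,.3,(0,255,0)); cv2.line(im,(int((v-x0+.5)*s),0),(int((v-x0+.5)*s),im.shape[0]),(0,160,0),1)
    for v in range((y0+19)//20*20,y1,20): cv2.putText(im,str(v),(0,int((v-y0)*s)),0,.3,(0,255,0)); cv2.line(im,(0,int((v-y0+.5)*s)),(im.shape[1],int((v-y0+.5)*s)),(0,160,0),1)
    cv2.imwrite(f"pics/{n}1.png",im)
E
```

```text
(no output)
```

View pics/top1.png

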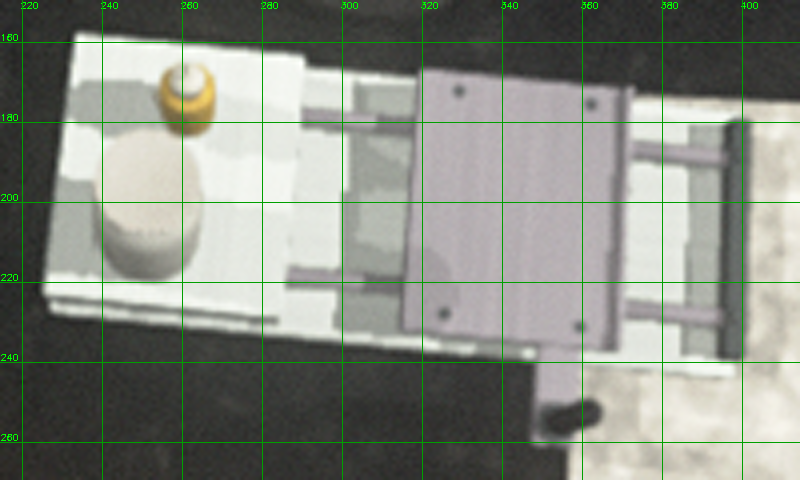

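View pics/scene1.png

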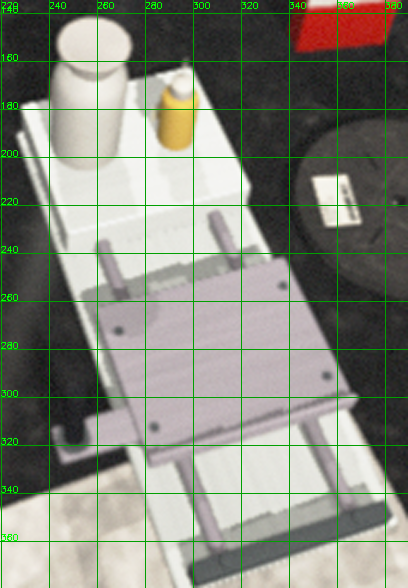

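Top: stand corners (233.5,158), (226,223), (291,164); deck corners (319,167), (315,232), outer lip corners (373,171.5), (368.5,237); handle top (362.5,253). Scene: stand corners (228,179), (299,163), (324,213), (247,234); deck (339,242), (259,262), lip (282,329), (369,300); pot foot lowest at (255,205.5), bottle foot (293.5,198).

```bash
cat > fit.py <<'E'
from h import *
from scipy.optimize import least_squares
T,S=load("top0"),load("scene0")
st=[[80,210],[-80,210],[80,70],[-80,70]]
tp=dict(st=[(233.5,158),(225.7,223),(290.7,163.7),None],dk=[(319,166.6),(315.2,232),(372.9,171.4),(368.4,237.2)],h=(362.5,253))
sc=dict(st=[(299,163),(228,178.6),(324,212.7),(247.2,233.5)],dk=[(338.5,242.2),(259.2,261.7),(368.5,300.2),(282.2,328.8)],h=None)
def model(p):
    x,y,a,q,zs,zd=p
    s=slide(p,[[u/1e3,v/1e3,zs] for u,v in st]); yc=.07-.0015-.065-q
    d=slide(p,[[.08,yc+.065,zd],[-.08,yc+.065,zd],[.08,yc-.065,zd+.006],[-.08,yc-.065,zd+.006]])
    return s,d,slide(p,[[-.125,yc-.03,.122]])
def res(p):
    s,d,h=model(p); r=[]
    for c,o in((T,tp),(S,sc)):
        for P,m in((s,o["st"]),(d,o["dk"])):
            for a,b in zip(proj(c,P),m):
                if b is not None: r+=list(a-b)
    return np.array(r+list(proj(T,h)[0]-tp["h"]))
f=least_squares(res,[.38,.1,0,.06,.045,.044],loss="soft_l1"); p=f.x
if __name__=="__main__":
    print(p.round(4)); print(res(p).reshape(-1,2).round(1).tolist())
    print("deck",model(p)[1].mean(0),"handle",model(p)[2])
    t=np.linspace(0,2*np.pi,90)
    # features: base-circle lowest row, silhouette edges; o: (cam, [left col,right col,bottom row])
    def ring(c,x,y,z,r): return proj(c,np.c_[x+r*np.cos(t),y+r*np.sin(t),0*t+z])
    def fc(r,obs):
        def g(v):
            o=[]
            for c,m in obs:
                q=ring(c,v[0],v[1],p[4],r); e=[q[:,0].min(),q[:,0].max(),q[:,1].max()]
                o+=[a-b for a,b in zip(e,m) if b is not None]
            return o
        return least_squares(g,[p[0],p[1]+.14])
    for n,r,obs in(("pot",.0305,[(T,(239.3,264.3,219.8)),(S,(241,271.5,205.6))]),("bottle",.017,[(T,(254.5,268.5,183.8)),(S,(285.3,300.5,197.7))])):
        g=fc(r,obs); print(n,g.x,g.fun.round(1),"local",(slide([0,0,-p[2]],[[*(g.x-p[:2]),0]])))
E
python3 fit.py
```

```text
[ 0.5585 -0.0485 -0.0574  0.0667  0.0471  0.0456]
[[-0.2, -0.0], [-0.4, 0.2], [0.3, -0.1], [0.0, -0.1], [-0.9, 0.1], [0.1, -0.3], [2.0, -0.0], [-0.1, -0.2], [0.1, 0.4], [0.1, 0.6], [0.3, -0.6], [-0.6, -0.5], [-0.9, 1.6], [0.4, 1.0], [0.1, -1.0], [-0.4, -0.3]]
deck [ 0.55485755 -0.11159475  0.04858547] handle [[ 0.42834309 -0.13437833  0.122     ]]
pot [0.53199717 0.10705665] [-0.9  0.  -0.1  0.5 -0.3  0.9] local [[-0.03535947  0.1537812   0.        ]]
bottle [0.60572876 0.08743589] [-0.5 -0.3  0.  -0.5  0.8  0.8] local [[0.0393758  0.13842023 0.        ]]
```

Careful with the scale: shifts go in shares of 50 mm and turns go in shares of 2 rad. That gives: -0.039 m is -0.78, -0.0158 m is -0.316, -0.113 rad / 2 = -0.0565.

```bash
python3 - <<'E'
from fit import *
h=model(p)[2][0]
# triangulate the handle top from its dark blob in both views (free z)
b={}
for n,c,(x0,x1,y0,y1) in(("t",T,(345,368,246,260)),("s",S,(238,262,308,328))):
    g=c["pixels"][y0:y1,x0:x1].max(2); ys,xs=np.where(g<45); print(n,len(xs),(xs+x0).min(),(xs+x0).max(),(ys+y0).min(),(ys+y0).max())
print("pred top/foot of post", proj(T,[h,[h[0],h[1],.052]]).round(1).tolist(), proj(S,[h,[h[0],h[1],.052]]).round(1).tolist())
im=S["pixels"][295:335,230:280]; cv2.imwrite("pics/hs.png",cv2.resize(im,None,fx=8,fy=8,interpolation=cv2.INTER_CUBIC)*1.0*2)
E
python3 shift.py '[0,0,0,0,0,-0.0565,0,0,0,0,0,-0.0565,0,0,0,0,0,-0.056,-0.316,-0.78,0,0,0,0,-0.316,-0.78,0,0,0,0,-0.316,-0.78,0,0,0,0,-0.316,-0.78,0,0,0,0,-0.316,-0.78,0,0,0,0,-0.316,-0.78,0,0,0,0,-0.316,-0.78,0,0,0,0]' 0.06
```

```text
time_s: 1.1
ee_pos: [0.3067, 0.2269, 0.2273]
eef_rot: [-3.142, -0.0, 3.084]
force: [1.0, 0.3, 0.5]
grip_width: 0.0598
grip_force: 0.0Traceback (most recent call last):
  File "<stdin>", line 6, in <module>
    return umr_minimum(a, axis, None, out, keepdims, initial, where)
ValueError: zero-size array to reduction operation minimum which has no identity
```

In the tool's units: -0.0393 m is -0.786, -0.0158 m is -0.316.

```bash
python3 - <<'E'
from fit import *
h=model(p)[2][0]
print("pred top/foot of post", proj(T,[h,[h[0],h[1],.052]]).round(1).tolist(), proj(S,[h,[h[0],h[1],.052]]).round(1).tolist())
im=S["pixels"][290:335,230:290]; im=cv2.resize(im,None,fx=6,fy=6,interpolation=cv2.INTER_CUBIC); im2=T["pixels"][235:270,340:380]
im2=cv2.resize(im2,(360,270)); o=np.zeros((270,720,3),np.uint8); o[:,:360]=im; o[:,360:]=im2
cv2.imwrite("pics/hs.png",np.clip(o*2.0,0,255))
E
python3 shift.py '[-0.316,-0.786,0,0,0,0,-0.316,-0.786,0,0,0,0,-0.316,-0.786,0,0,0,0,-0.316,-0.786,0,0,0,0,-0.316,-0.786,0,0,0,0,-0.316,-0.786,0,0,0,0,-0.316,-0.786,0,0,0,0,-0.316,-0.786,0,0,0,0,-0.316,-0.786,0,0,0,0,0,0,0,0,0,0]'
```

```text
pred top/foot of post [[362.1, 252.7], [354.4, 255.2]] [[250.9, 298.6], [250.3, 316.0]]
time_s: 2.1
ee_pos: [0.4287, -0.1362, 0.2268]
eef_rot: [-3.141, -0.001, 3.08]
force: [0.1, -0.1, 0.2]
grip_width: 0.0604
grip_force: 0.0[ WARN:0@0.289] global loadsave.cpp:1063 imwrite_ Unsupported depth image for selected encoder is fallbacked to CV_8U.
```

View pics/hs.png

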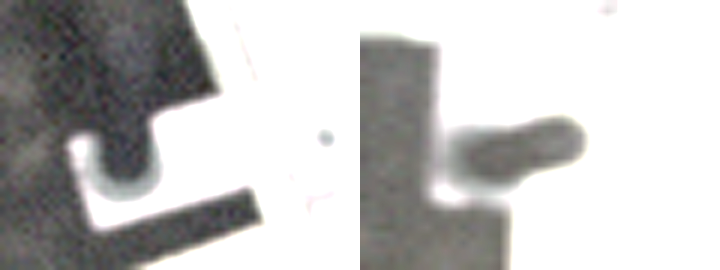

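The crop shows the post's foot at (250.7,317.5) in scene and its top at (362.2,253) in top, as predicted. Descend and pinch.

In the tool's units: 0.023 m is 0.46, 0.022 m is 0.44.

```bash
python3 shift.py '[0,0,0.46,0,0,0,0,0,0.46,0,0,0,0,0,0.46,0,0,0,0,0,0.46,0,0,0,0,0,0.46,0,0,0,0,0,0.44,0,0,0,0,0,0,0,0,0]' && python3 shift.py '[0,0,0,0,0,0,0,0,0,0,0,0,0,0,0,0,0,0,0,0,0,0,0,0,0,0,0,0,0,0]' 0 30
```

```text
time_s: 2.8
ee_pos: [0.4268, -0.1317, 0.0883]
eef_rot: [3.14, -0.005, 3.084]
force: [0.1, 0.1, 1.3]
grip_width: 0.06
grip_force: 0.0
time_s: 3.3
ee_pos: [0.4284, -0.1328, 0.0908]
eef_rot: [-3.141, 0.001, 3.084]
force: [0.1, 0.2, -0.1]
grip_width: 0.0234
grip_force: 0.0
```

In the tool's units: 0.008 m is 0.16, 0.004 m is 0.08.

```bash
python3 shift.py '[0,0,0,0,0,0,0,0,0,0,0,0,0,0,0,0,0,0,0,0.08,0,0,0,0,0,0.16,0,0,0,0,0,0.16,0,0,0,0,0,0.16,0,0,0,0,0,0.16,0,0,0,0,0,0.16,0,0,0,0,0,0.16,0,0,0,0]' 0 30 && python3 shift.py '[0,0.12,0,0,0,0,0,0.08,0,0,0,0,0,0.04,0,0,0,0,0,0.04,0,0,0,0,0,0,0,0,0,0]'
```

```text
time_s: 4.3
ee_pos: [0.4314, -0.0811, 0.0907]
eef_rot: [-3.141, 0.0, 3.084]
force: [-0.5, -5.8, 3.0]
grip_width: 0.0156
grip_force: 30.0
time_s: 4.8
ee_pos: [0.4322, -0.067, 0.0906]
eef_rot: [-3.141, 0.0, 3.084]
force: [-0.5, -3.1, 4.1]
grip_width: 0.0155
grip_force: 30.0
```

In the tool's units: 0.001 m is 0.02.

```bash
python3 shift.py '[0,0.02,0,0,0,0,0,0.02,0,0,0,0,0,0,0,0,0,0]'; python3 shift.py '[0,0.02,0,0,0,0,0,0.02,0,0,0,0,0,0,0,0,0,0]'
```

```text
time_s: 5.1
ee_pos: [0.4323, -0.0659, 0.0907]
eef_rot: [-3.14, 0.001, 3.084]
force: [-1.2, -11.6, 4.5]
grip_width: 0.0156
grip_force: 30.0
time_s: 5.4
ee_pos: [0.4323, -0.0657, 0.0907]
eef_rot: [-3.136, 0.0, 3.084]
force: [-4.7, -33.8, 2.2]
grip_width: 0.0153
grip_force: 30.0
```

Force rose to 34 N at y = -0.0657, so the carriage is up against the stand. I'll relieve, release and lift.

In the tool's units: -0.0025 m is -0.05.

```bash
python3 shift.py '[0,-0.05,0,0,0,0,0,0,0,0,0,0]' && python3 shift.py '[0,0,0,0,0,0,0,0,0,0,0,0,0,0,-0.2,0,0,0,0,0,-0.6,0,0,0,0,0,-0.8,0,0,0,0,0,-0.8,0,0,0,0,0,-0.8,0,0,0]' 0.07; python3 - <<'E'
from station import ctrl
from h import *
print(ctrl.get_obs()["qpos"])
c=ctrl.camera("scene"); np.save("scene1.npy",c,allow_pickle=True); cv2.imwrite("pics/scene2.png",c["pixels"])
E
```

```text
time_s: 5.6
ee_pos: [0.4322, -0.0659, 0.0906]
eef_rot: [-3.141, 0.0, 3.083]
force: [-1.5, -8.4, 4.8]
grip_width: 0.0155
grip_force: 30.0
time_s: 6.3
ee_pos: [0.4317, -0.065, 0.2528]
eef_rot: [3.141, 0.0, 3.084]
force: [0.2, 0.1, -0.0]
grip_width: 0.0679
grip_force: 0.0
[-2.33598208e-01  2.17647087e-02  1.78377978e+00  2.01419221e-04
  1.33570733e+00 -1.74700517e+00]
```

View pics/scene2.png

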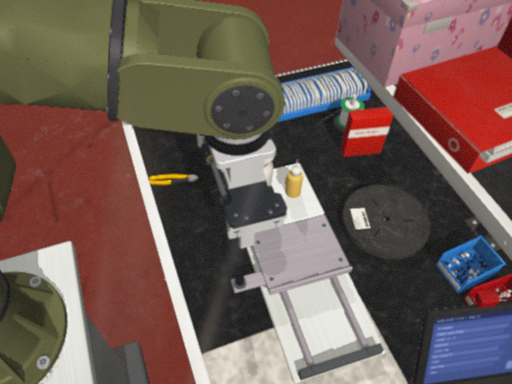

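Top of the picture: arm over the pot; the deck's edge (320,218)–(255,236) now abuts the stand, handle at (240,283), the bottle upright at (294,182). Now yaw, move behind the pot and lean.

In the tool's units: 0.15 rad / 2 = 0.075.

```bash
python3 shift.py '[0,0,0,0,0,0.075,0,0,0,0,0,0.075,0,0,0,0,0,0.075,0,0,0,0,0,0.075,0,0,0,0,0,0.075,0,0,0,0,0,0.075,0,0,0,0,0,0.075,0,0,0,0,0,0.075,0,0,0,0,0,0.075,0,0,0,0,0,0.075]' 0.07 && python3 shift.py '[0,0,0,0,0,0.0355,0.7,0.14,0.08,0,0,0,0.7,0.14,0.08,0,0,0,0.7,0.14,0.08,0,0,0,0.7,0.14,0.08,0,0,0,0.7,0.14,0.08,0,0,0,0.7,0.14,0.08,0,0,0,0.7,0.14,0.08,0,0,0,0,0,0,0,0,0]' && python3 shift.py '[0,0,0,0,-0.0665,0,0,0,0,0,-0.0665,0,0,0,0,0,-0.0665,0,0,0,0,0,-0.0665,0,0,0,0,0,-0.0655,0,0,0,0,0,0,0]' && python3 -c "
from station import ctrl;print(ctrl.get_obs()['qpos'])"
```

```text
time_s: 7.35
ee_pos: [0.432, -0.0651, 0.2508]
eef_rot: [3.141, -0.0, 1.578]
force: [0.2, 0.8, -0.0]
grip_width: 0.0699
grip_force: 0.0
time_s: 8.25
ee_pos: [0.4951, 0.1795, 0.2219]
eef_rot: [-3.14, -0.0, 1.516]
force: [0.4, 0.3, 0.4]
grip_width: 0.0696
grip_force: 0.0
time_s: 8.85
ee_pos: [0.4945, 0.1772, 0.221]
eef_rot: [-3.138, 0.667, 1.517]
force: [0.7, -0.2, 0.3]
grip_width: 0.0699
grip_force: 0.0
[ 0.52021638  0.46792549  1.43229203 -0.54537084  1.63773097  0.64976368]
```

In the tool's units: 0.0187 m is 0.374, 0.0175 m is 0.35.

```bash
python3 shift.py '[0.296,0,0.374,0,0,0,0.296,0,0.374,0,0,0,0.296,0,0.374,0,0,0,0.296,0,0.374,0,0,0,0.296,0,0.374,0,0,0,0.272,0,0.35,0,0,0,0,0,0,0,0,0]'; python3 - <<'E'
from station import ctrl
from h import *
ims=[]
for n,(x0,y0,x1,y1) in (("top",(205,140,305,260)),("scene",(200,130,300,250))):
    c=ctrl.camera(n); np.save(n+"2.npy",c,allow_pickle=True); ims.append(cv2.resize(c["pixels"][y0:y1,x0:x1],(400,480),interpolation=cv2.INTER_CUBIC))
cv2.imwrite("pics/pair2.png",np.hstack(ims))
E
```

```text
time_s: 9.55
ee_pos: [0.4944, 0.176, 0.0794]
eef_rot: [-3.137, 0.662, 1.514]
force: [0.6, -0.2, 0.3]
grip_width: 0.0702
grip_force: 0.0
```

View pics/pair2.png

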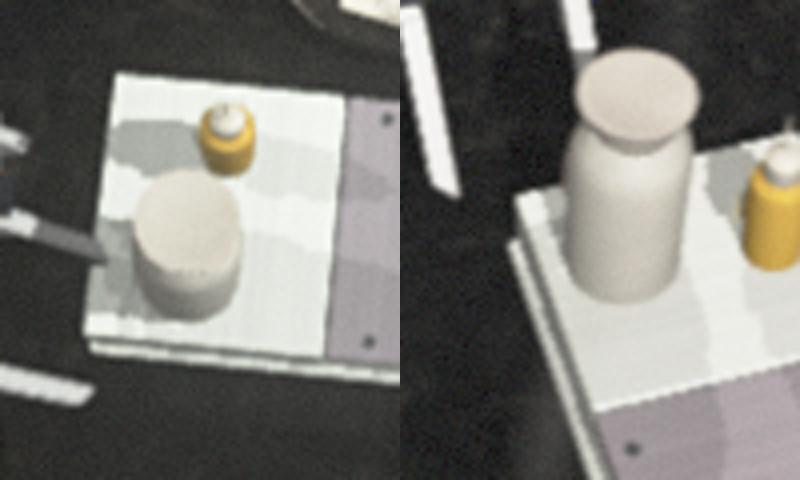

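```bash
python3 - <<'E'
from station import ctrl
from fit import *
from scipy.spatial.transform import Rotation as Ro
o=ctrl.get_obs(); R=Ro.from_euler("xyz",o["eef_rot"]).as_matrix(); P=o["ee_pos"]
xs=slide([0,0,p[2]],[[1,0,0]])[0]; ys=slide([0,0,p[2]],[[0,1,0]])[0]
pot=np.array([.532,.107,.065]); tip=P+R@[0,.041,.022]
for n in("top","scene"):
    c=load(n+"2"); print(n,"tip",proj(c,tip).round(1),"pot",proj(c,pot).round(1))
print("tip",tip.round(4),"pot-tip lateral",(pot-tip)@xs,"along",(pot-tip)@ys)
E
```

```text
top tip [[228.  202.8]] pot [[251.2 205.3]]
scene tip [[249.  169.6]] pot [[256.6 189.1]]
tip [0.5358 0.1609 0.0648] pot-tip lateral -0.0006560305007752358 along -0.05402192446767109
```

Top crop: fingertip at about (230,204), directly behind the pot foot (251,205); bottle untouched. The prediction agrees with that, so I'll push.

In the tool's units: -0.0047 m is -0.094, 0.0037 m is 0.074.

```bash
python3 shift.py '[-0.094,0,0.074,0,0,0,-0.094,0,0.074,0,0,0,-0.094,0,0.074,0,0,0,-0.094,0,0.074,0,0,0,-0.094,0,0.074,0,0,0,-0.094,0,0.074,0,0,0,-0.094,0,0.074,0,0,0,-0.094,0,0.074,0,0,0,-0.094,0,0.074,0,0,0,-0.094,0,0.074,0,0,0]'; python3 - <<'E'
from station import ctrl
from h import *
ims=[]
for n,(x0,y0,x1,y1) in (("top",(215,140,335,260)),("scene",(210,130,330,250))):
    c=ctrl.camera(n); np.save(n+"3.npy",c,allow_pickle=True); ims.append(cv2.resize(c["pixels"][y0:y1,x0:x1],(400,400),interpolation=cv2.INTER_CUBIC))
cv2.imwrite("pics/pair3.png",np.hstack(ims))
E
```

```text
time_s: 10.65
ee_pos: [0.4918, 0.1169, 0.0808]
eef_rot: [3.142, 0.663, 1.513]
force: [0.3, 2.2, 1.9]
grip_width: 0.0701
grip_force: 1.2
```

View pics/pair3.png

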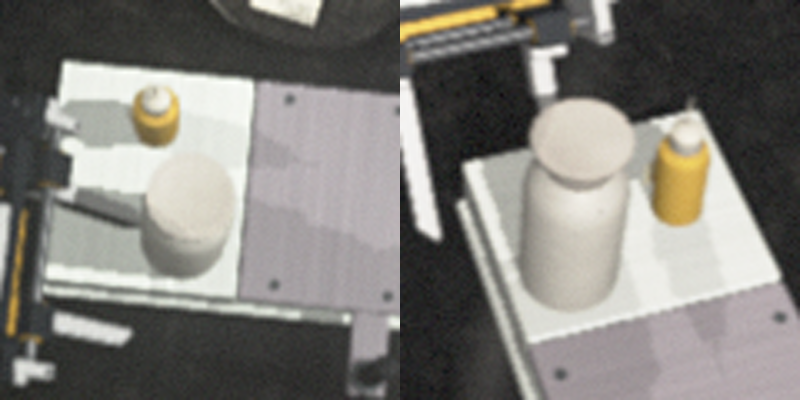

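```bash
python3 - <<'E'
from station import ctrl
from fit import *
from scipy.spatial.transform import Rotation as Ro
o=ctrl.get_obs(); R=Ro.from_euler("xyz",o["eef_rot"]).as_matrix(); P=o["ee_pos"]
c=load("top3"); s=load("scene3")
for z in(-.075,-.10):
  for y in(.0885,-.0885):
    for x in(-.0375,.0375):
      w=P+R@[x,y,z]; print(x,y,z,w.round(3),proj(c,w).round(1),proj(s,w).round(1))
L=slide([0,0,-p[2]],[(P+R@[0,.0885,-.075])-[p[0],p[1],0],np.array([.6057,.0874,0])-[p[0],p[1],0]]); print(L)
E
```

```text
-0.0375 0.0885 -0.075 [0.581 0.128 0.163] [[241.1 172.7]] [[277.9 142.3]]
0.0375 0.0885 -0.075 [0.584 0.187 0.117] [[215.6 175.9]] [[267.  138.1]]
-0.0375 -0.0885 -0.075 [0.404 0.138 0.163] [[231.  257.7]] [[186.5 162. ]]
0.0375 -0.0885 -0.075 [0.408 0.197 0.117] [[205.  256.2]] [[182.5 156.1]]
-0.0375 0.0885 -0.1 [0.582 0.143 0.183] [[233.1 169.2]] [[275.9 129.4]]
0.0375 0.0885 -0.1 [0.585 0.202 0.136] [[207.5 172.7]] [[265.1 126.1]]
-0.0375 -0.0885 -0.1 [0.405 0.154 0.183] [[222.4 256.2]] [[183.6 148.7]]
0.0375 -0.0885 -0.1 [0.409 0.213 0.136] [[196.3 254.7]] [[179.8 143.8]]
[[0.01240767 0.20700724 0.13978643]
 [0.03934915 0.13838275 0.        ]]
```

The pot slid upright and stays square to the finger, with its foot at about (269,217) in top. The gripper body clears the bottle laterally by about 10 mm. Continue.

In the tool's units: -0.0047 m is -0.094, 0.0037 m is 0.074.

```bash
python3 shift.py '[-0.094,0,0.074,0,0,0,-0.094,0,0.074,0,0,0,-0.094,0,0.074,0,0,0,-0.094,0,0.074,0,0,0,-0.094,0,0.074,0,0,0,-0.094,0,0.074,0,0,0,-0.094,0,0.074,0,0,0,-0.094,0,0.074,0,0,0]'&& python3 shift.py '[-0.094,0,0.074,0,0,0,-0.094,0,0.074,0,0,0,-0.094,0,0.074,0,0,0,-0.094,0,0.074,0,0,0,-0.094,0,0.074,0,0,0,-0.094,0,0.074,0,0,0,-0.094,0,0.074,0,0,0,-0.07,0,0.056,0,0,0,0,0,0,0,0,0]'; python3 - <<'E'
from station import ctrl
from h import *
ims=[]
for n,(x0,y0,x1,y1) in (("top",(215,140,375,260)),("scene",(210,150,370,310))):
    c=ctrl.camera(n); np.save(n+"4.npy",c,allow_pickle=True); ims.append(cv2.resize(c["pixels"][y0:y1,x0:x1],(400,400*(y1-y0)//(x1-x0)),interpolation=cv2.INTER_CUBIC))
o=np.zeros((400,800,3),np.uint8); o[:300,:400]=ims[0]; o[:,400:]=ims[1]
cv2.imwrite("pics/pair4.png",o)
E
```

```text
time_s: 11.55
ee_pos: [0.489, 0.0691, 0.0807]
eef_rot: [3.142, 0.663, 1.513]
force: [0.1, 1.4, 1.2]
grip_width: 0.0698
grip_force: 0.6
time_s: 12.45
ee_pos: [0.4863, 0.0228, 0.0804]
eef_rot: [-3.141, 0.663, 1.512]
force: [0.6, 0.4, -1.1]
grip_width: 0.0699
grip_force: 0.2
```

View pics/pair4.png

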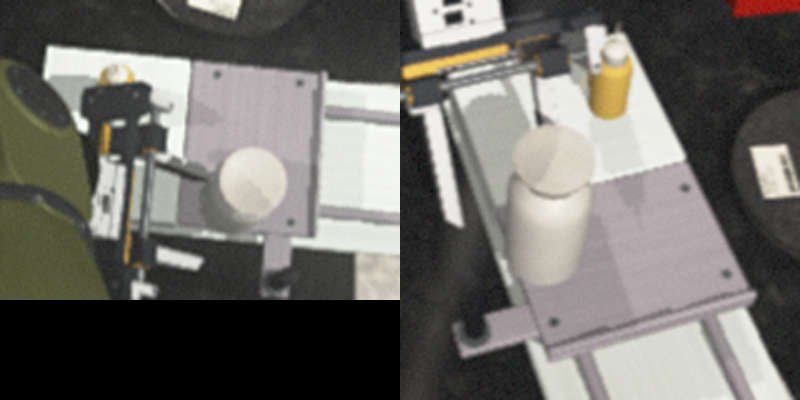

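```bash
python3 - <<'E'
from fit import *
T,S=load("top4"),load("scene4"); t=np.linspace(0,2*np.pi,180)
obs=[(T,(295.8,None,232.3)),(S,(254,285,262.8))]
def g(v):
    o=[]
    for c,m in obs:
        q=proj(c,np.c_[v[0]+.0305*np.cos(t),v[1]+.0305*np.sin(t),0*t+.044]); e=[q[:,0].min(),q[:,0].max(),q[:,1].max()]
        o+=[a-b for a,b in zip(e,m) if b is not None]
    return o
f=least_squares(g,[.52,-.03]); print(f.x,np.round(f.fun,1),slide([0,0,-p[2]],[[f.x[0]-p[0],f.x[1]+.0465,0]]))
for c in(T,S): print(proj(c,slide([p[0],-.0465,p[2]],[[-.08,.0685,.044],[-.08,-.0615,.044],[.08,.0685,.044]])).round(1).tolist())
E
```

```text
[ 0.50908021 -0.0231628 ] [-2.4 -0.4 -0.5  0.9  2. ] [[-0.05065779  0.02046632  0.        ]]
[[284.9, 229.4], [340.4, 234.8], [290.7, 164.0]]
[[247.4, 233.5], [268.9, 293.3], [323.8, 214.0]]
```

The pot stands on the deck but close to the robot-side edge (foot at about (254..285, 263) in scene, on the deck's near edge line). I'll back off, bring the same finger round to its near side, and nudge it +x.

Careful with the scale: shifts go in shares of 50 mm and turns go in shares of 2 rad. That gives: -0.013 m is -0.26, 0.0079 m is 0.158.

```bash
python3 shift.py '[0.158,0,-0.122,0,0,0,0.158,0,-0.122,0,0,0,0.158,0,-0.122,0,0,0,0,-0.26,0,0,0,0,0,-0.26,0,0,0,0,0,-0.26,0,0,0,0,0,-0.26,0,0,0,0,0,-0.26,0,0,0,0,0,0,0,0,0,0]' && python3 shift.py '[-0.168,0,0.13,0,0,0,-0.168,0,0.13,0,0,0,-0.168,0,0.13,0,0,0,-0.168,0,0.13,0,0,0,-0.168,0,0.13,0,0,0,0,0,0,0,0,0]'; cat > loc.py <<'E'
from station import ctrl
from fit import *
from scipy.spatial.transform import Rotation as Ro
o=ctrl.get_obs(); R=Ro.from_euler("xyz",o["eef_rot"]).as_matrix()
L=lambda w: slide([0,0,-p[2]],[w-np.array([p[0],-.0465,0])])[0].round(4)
print("tcp",L(o["ee_pos"]),"tip",L(o["ee_pos"]+R@[0,0,.022]),"finger face",L(o["ee_pos"]+R@[0,.0475,.022]),"F",o["force"].round(1),o["qpos"].round(2))
E
python3 loc.py
```

```text
time_s: 13.45
ee_pos: [0.4224, 0.0577, 0.0803]
eef_rot: [-3.141, 0.663, 1.514]
force: [0.0, 0.7, -0.3]
grip_width: 0.07
grip_force: 0.0
time_s: 14.05
ee_pos: [0.4199, 0.0027, 0.0805]
eef_rot: [-3.141, 0.663, 1.511]
force: [-0.3, -0.8, 0.1]
grip_width: 0.0701
grip_force: 0.0
tcp [-0.1411  0.0411  0.0805] tip [-0.1412  0.0276  0.0632] finger face [-0.0937  0.0275  0.0632] F [-0.3 -0.8  0.1] [ 0.27  0.38  1.95 -0.69  1.16  0.72]
```

In the tool's units: 0.0042 m is 0.084.

```bash
python3 shift.py '[0,0.084,0,0,0,0,0,0.084,0,0,0,0,0,0.084,0,0,0,0,0,0.084,0,0,0,0,0,0.084,0,0,0,0,0,0.084,0,0,0,0,0,0.084,0,0,0,0,0,0.084,0,0,0,0,0,0,0,0,0,0]' && python3 loc.py && python3 shift.py '[0,-0.24,0,0,0,0,0,-0.24,0,0,0,0,0.314,0,-0.246,0,0,0,0.314,0,-0.246,0,0,0,0.314,0,-0.246,0,0,0,-0.37,0,-0.472,0,0,0,-0.37,0,-0.472,0,0,0,-0.37,0,-0.472,0,0,0,-0.37,0,-0.472,0,0,0,-0.37,0,-0.472,0,0,0]'; python3 - <<'E'
from station import ctrl
from h import *
ims=[]
for n,(x0,y0,x1,y1) in (("top",(215,140,375,260)),("scene",(210,150,370,310))):
    c=ctrl.camera(n); np.save(n+"5.npy",c,allow_pickle=True); ims.append(cv2.resize(c["pixels"][y0:y1,x0:x1],(400,400*(y1-y0)//(x1-x0)),interpolation=cv2.INTER_CUBIC))
o=np.zeros((400,800,3),np.uint8); o[:300,:400]=ims[0]; o[:,400:]=ims[1]
cv2.imwrite("pics/pair5.png",o)
E
```

```text
time_s: 14.95
ee_pos: [0.4542, 0.002, 0.0804]
eef_rot: [3.141, 0.663, 1.513]
force: [-0.6, -0.4, -0.2]
grip_width: 0.0701
grip_force: 0.3
tcp [-0.1069  0.0424  0.0804] tip [-0.1069  0.0289  0.0631] finger face [-0.0594  0.0289  0.0631] F [-0.6 -0.4 -0.2] [ 0.25  0.44  1.86 -0.69  1.17  0.69]
time_s: 15.95
ee_pos: [0.433, 0.0628, 0.2318]
eef_rot: [3.141, 0.663, 1.513]
force: [-0.6, 0.4, -0.0]
grip_width: 0.0699
grip_force: 0.0
```

View pics/pair5.png

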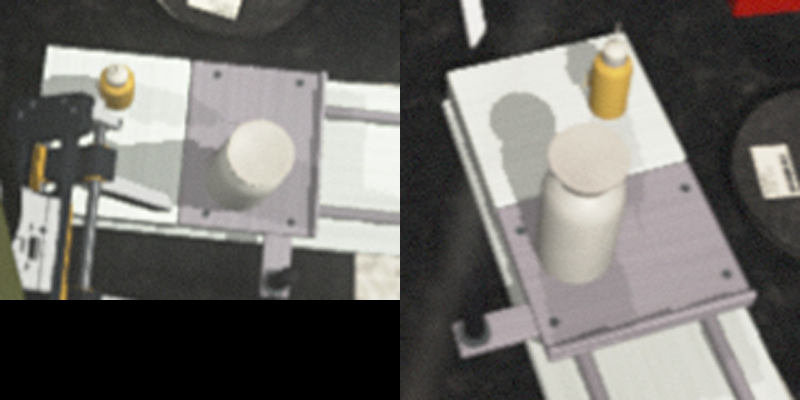

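The pot is upright, wholly on the deck with clear margin on every side (foot at about (281,261) in scene); the bottle is unmoved. Now straighten up and go to the handle.

In the tool's units: -0.143 rad / 2 = -0.0715.

```bash
python3 shift.py '[0,0,0,0,0.0665,0,0,0,0,0,0.0665,0,0,0,0,0,0.0665,0,0,0,0,0,0.0665,0,0,0,0,0,0.0655,0,0,0,0,0,0,-0.0715,0,0,0,0,0,-0.0715,0,0,0,0,0,-0.0715,0,0,0,0,0,-0.0715,0,0,0,0,0,-0.0715]' 0.06 && python3 shift.py '[0,0,0,0,0,-0.0715,0,0,0,0,0,-0.0715,0,0,0,0,0,-0.0715,0,0,0,0,0,-0.0715,0,0,0,0,0,-0.0715,0,0,0,0,0,-0.0705,-0.034,-0.64,0,0,0,0,-0.034,-0.64,0,0,0,0,-0.034,-0.64,0,0,0,0,-0.034,-0.64,0,0,0,0]' && python3 shift.py '[0,0,0,0,0,0]' && python3 loc.py
```

```text
time_s: 17.05
ee_pos: [0.433, 0.0628, 0.2297]
eef_rot: [-3.141, -0.0, 2.233]
force: [-1.7, -0.5, -0.5]
grip_width: 0.0597
grip_force: 0.0
time_s: 18.05
ee_pos: [0.4322, -0.0665, 0.2298]
eef_rot: [-3.142, -0.001, 3.084]
force: [0.7, 0.1, 0.4]
grip_width: 0.0601
grip_force: 0.0
time_s: 18.15
ee_pos: [0.4322, -0.0679, 0.2297]
eef_rot: [-3.141, -0.001, 3.08]
force: [1.0, -0.2, -0.4]
grip_width: 0.06
grip_force: 0.0
tcp [-0.1248 -0.0286  0.2297] tip [-0.1248 -0.0286  0.2077] finger face [-0.1246  0.0189  0.2077] F [ 1.  -0.2 -0.4] [-0.24  0.04  1.81 -0.    1.28 -1.75]
```

In the tool's units: 0.023 m is 0.46, 0.001 m is 0.02.

```bash
python3 shift.py '[0,0.02,0.46,0,0,0,0,0.02,0.46,0,0,0,0,0,0.46,0,0,0,0,0,0.46,0,0,0,0,0,0.46,0,0,0,0,0,0.46,0,0,0,0,0,0,0,0,0]' && python3 shift.py '[0,0,0,0,0,0,0,0,0,0,0,0,0,0,0,0,0,0,0,0,0,0,0,0,0,0,0,0,0,0,0,0,0,0,0,0,0,0,0,0,0,0,0,0,0,0,0,0]' 0 30
```

```text
time_s: 18.85
ee_pos: [0.4311, -0.0625, 0.0899]
eef_rot: [3.141, -0.005, 3.084]
force: [-0.2, 0.2, -0.8]
grip_width: 0.0597
grip_force: 0.0
time_s: 19.65
ee_pos: [0.4327, -0.0658, 0.0928]
eef_rot: [-3.137, 0.0, 3.084]
force: [-3.2, -26.1, -0.0]
grip_width: 0.0155
grip_force: 30.0
```

In the tool's units: -0.006 m is -0.12, -0.005 m is -0.1.

```bash
python3 shift.py '[0,-0.02,0,0,0,0,0,-0.04,0,0,0,0,0,-0.06,0,0,0,0,0,-0.08,0,0,0,0,0,-0.1,0,0,0,0,0,-0.12,0,0,0,0,0,-0.12,0,0,0,0,0,-0.12,0,0,0,0,0,-0.12,0,0,0,0,0,-0.12,0,0,0,0]' && python3 shift.py '[0,-0.12,0,0,0,0,0,-0.12,0,0,0,0,0,-0.12,0,0,0,0,0,-0.12,0,0,0,0,0,-0.12,0,0,0,0,0,-0.12,0,0,0,0,0,-0.12,0,0,0,0,0,-0.12,0,0,0,0,0,-0.12,0,0,0,0,0,-0.12,0,0,0,0]' && python3 shift.py '[0,-0.12,0,0,0,0,0,-0.1,0,0,0,0,0,-0.08,0,0,0,0,0,-0.06,0,0,0,0,0,-0.06,0,0,0,0,0,-0.04,0,0,0,0,0,-0.02,0,0,0,0,0,-0.02,0,0,0,0,0,0,0,0,0,0]'
```

```text
time_s: 20.65
ee_pos: [0.4302, -0.1079, 0.0928]
eef_rot: [3.141, 0.0, 3.084]
force: [-0.5, 6.6, 3.8]
grip_width: 0.0154
grip_force: 30.0
time_s: 21.65
ee_pos: [0.4266, -0.1678, 0.0928]
eef_rot: [3.141, -0.0, 3.084]
force: [-1.6, 6.8, 5.6]
grip_width: 0.0153
grip_force: 30.0
time_s: 22.55
ee_pos: [0.4252, -0.1927, 0.0928]
eef_rot: [3.141, -0.0, 3.084]
force: [-2.1, 5.1, 5.4]
grip_width: 0.0156
grip_force: 30.0
```

Travel so far is 127 mm; press on gently to the stop.

In the tool's units: -0.001 m is -0.02.

```bash
python3 shift.py '[0,-0.02,0,0,0,0,0,-0.02,0,0,0,0,0,0,0,0,0,0]';python3 shift.py '[0,-0.02,0,0,0,0,0,-0.02,0,0,0,0,0,0,0,0,0,0]'; python3 shift.py '[0,-0.02,0,0,0,0,0,0,0,0,0,0]'
```

```text
time_s: 22.85
ee_pos: [0.4251, -0.1947, 0.0928]
eef_rot: [3.141, -0.0, 3.084]
force: [-2.0, 5.0, 6.4]
grip_width: 0.0158
grip_force: 30.0
time_s: 23.15
ee_pos: [0.425, -0.1959, 0.0928]
eef_rot: [3.139, -0.0, 3.084]
force: [-1.5, 13.3, 8.1]
grip_width: 0.0155
grip_force: 30.0
time_s: 23.35
ee_pos: [0.425, -0.196, 0.0927]
eef_rot: [3.138, -0.001, 3.084]
force: [-0.4, 21.5, 10.8]
grip_width: 0.0157
grip_force: 30.0
```

In the tool's units: 0.001 m is 0.02.

```bash
python3 shift.py '[0,0.02,0,0,0,0,0,0,0,0,0,0]' && python3 shift.py '[0,0,0,0,0,0,0,0,0,0,0,0,0,0,-0.2,0,0,0,0,0,-0.6,0,0,0,0,0,-0.8,0,0,0,0,0,-0.8,0,0,0,0,0,-0.8,0,0,0,0.6,0,0,0,0,0,0.6,0,0,0,0,0,0,0,0,0,0,0]' 0.07; python3 - <<'E'
from station import ctrl
from fit import *
a={n:load(n+"5")["pixels"] for n in("scene","top")}
pot0=np.array([.5585-.033,-.0465+.016+.002]); ys=np.array([.0574,.998])
for n in("scene","top"):
    c=ctrl.camera(n); np.save(n+"6.npy",c,allow_pickle=True)
    s0=proj(c,[[*pot0,.06],[*pot0,.15]]).round(1); s1=proj(c,[[*(pot0-.13*ys),.06],[*(pot0-.13*ys),.15]]).round(1)
    print(n,"pred pot foot/top",s0.tolist(),"->",s1.tolist())
    for nm,z in(("foot",0),("top",1)):
        x,y=s0[z].astype(int); t=a[n][y-16:y+16,x-18:x+18]
        m=cv2.matchTemplate(c["pixels"],t,cv2.TM_CCOEFF_NORMED); _,v,_,l=cv2.minMaxLoc(m); print(nm,v.__round__(2),(l[0]+18,l[1]+16),"from",(x,y))
# bottle shift
    b=np.array([.6057,.0874,.09]); x,y=proj(c,b)[0].astype(int); t=a[n][y-14:y+14,x-9:x+9]
    _,v,_,l=cv2.minMaxLoc(cv2.matchTemplate(c["pixels"],t,cv2.TM_CCOEFF_NORMED)); print("bottle",round(v,2),(l[0]+9-x,l[1]+14-y))
    e=slide([p[0],-.0465,p[2]],[[.08,.0685-.13-.13,.05],[-.08,.0685-.26,.05]]); print("pred lip corners",proj(c,e).round(1).tolist())
E
```

```text
time_s: 23.55
ee_pos: [0.425, -0.1959, 0.0927]
eef_rot: [3.14, -0.0, 3.084]
force: [-1.8, 12.5, 7.4]
grip_width: 0.0157
grip_force: 30.0
time_s: 24.55
ee_pos: [0.3631, -0.1935, 0.2536]
eef_rot: [-3.141, 0.001, 3.083]
force: [-0.3, -0.4, -1.0]
grip_width: 0.0701
grip_force: 0.0
scene pred pot foot/top [[279.4, 245.7], [282.9, 218.3]] -> [[305.0, 309.2], [311.5, 285.5]]
foot 0.96 (305, 314) from (np.int64(279), np.int64(245))
top 0.87 (309, 287) from (np.int64(282), np.int64(218))
bottle 1.0 (np.int64(0), np.int64(0))
pred lip corners [[384.9, 334.4], [295.1, 363.7]]
top pred pot foot/top [[309.6, 211.0], [314.7, 203.1]] -> [[365.2, 216.4], [376.2, 209.1]]
foot 0.95 (372, 217) from (np.int64(309), np.int64(211))
top 0.95 (376, 209) from (np.int64(314), np.int64(203))
bottle 0.99 (np.int64(0), np.int64(0))
pred lip corners [[397.8, 173.9], [396.1, 239.8]]
```

```bash
python3 -c "
from station import ctrl;print(ctrl.hand_in())"
```

```text
the job is handed in; nothing more can be done
None
```

The job is handed in at about 25 s: the solvent pot stands on the carriage deck, the carriage is against its far stop and released, and the slim bottle is unmoved on the stand. The pot drifted towards the deck's robot-side edge during the push, so I nudged it back towards the middle. With my picture views used up, I checked the end state only by template matching and the travel and force readings.

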